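# Lay the box down and push the kit drawer home

## Task

The small white box stands on end in the open kit drawer, too tall to go in. Tip it over sideways onto its broad side so that it lies flat in the drawer, then push the drawer in smoothly, without slamming or forcing it, until it passes its catch and is fully home. Leave the other things on the bench where they are.

Things in the scene. Friction and masses are not known exactly. Their poses are not given: they have to be found in the camera images.
- kit_drawer (a joint): how far the drawer is open, in m: 0 = fully home, about 0.092 to 0.108 at the start, 0.13 at most. It slides along kit_unit's x axis and runs in towards +x. It drags with about 2 N; between 16 and 6 mm from home a spring catch resists with up to about 12 N and pushes it back out if let go; within about 5 mm of home the catch draws it in and holds it there.
- drawer_floor (a point): centre of the drawer's inner floor, on its surface, 84 mm above the bench; moves with the drawer; axes as kit_unit. Inside the drawer is 110 mm (x) by 242 mm (y); its side and back walls stand 32 mm above the floor, its front panel 58 mm.
- drawer_handle (a point): middle of the outer face of the steel bow handle on the drawer's grey front panel, 110 mm above the bench; a straight bar 72 mm long (along y), 10 mm thick, its outer face 18 mm off the front panel; moves with the drawer. The front panel is 276 mm wide, from 76 to 142 mm above the bench.
- kit_unit: blue steel one-drawer kit unit, fixed on a plywood riser over the pin case: 135 mm deep (x), 280 wide (y), 80 high; origin at the centre of its underside, 70 mm above the bench; its open front faces its own -x, its top is 152 mm above the bench. The gap under its top edge is 56 mm high above the drawer's floor.
- parts_box: small plain white card box, 101 x 68 x 45 mm (its own x, y, z), 0.18 to 0.35 kg, loose. It starts standing on end in the drawer: own x up, the 68 mm side along the drawer's x, the 45 mm side across the drawer (y), turned by up to 0.15 rad. Origin at the centre of one broad 101 x 68 mm face. Only lying on a broad face (45 mm high) does it pass under the unit's top.
- box_mid (a point): centre of the white box
- carton_04: bystander: small white card box with a green band, 66 x 50 x 62 mm, on the bench to the right; origin under its centre
- pliers_1: bystander: pliers with red grips, 173 mm long, 13 mm high, lying on the bench in front of the riser; origin under the centre
- marker_pen: bystander: white and green marker pen, 135 mm long, 16 mm thick, lying on the bench in front of the riser; origin under the centre
- screwdriver_2: bystander: screwdriver with a green handle, 179 mm long, lying on the bench right of the vise; origin under the centre

How it is judged:
By the outcome, as a careful person would: the job done as asked, in the order asked, and still so for the second after the job is handed in, with the robot touching nothing.
It also fails if it takes over 43 s, if anything falls off the work surface, if the arm or the gripper's body presses on something with over 40 N, if the wrist force passes 120 N, or if a joint passes its speed limit or range.

## Robot

A 6-joint arm with a two-finger parallel gripper is mounted at the origin on a cart in front of the work surface, level with it; the furniture and walls round the work are solid. World frame = base frame: x ahead of the robot, y to its left, z up, the work surface at z = 0. Lengths are in m, angles in rad, forces in N, time in s.
With the tool pointing down it reaches from about 0.375 to 0.975 m from the base axis. Payload 3.8 kg.
Tool frame: the origin (TCP) lies at the very end of the fingers, on their centre line; the grasp point (between the pads) lies 19 mm behind it; z points along the fingers, y is the line along which they close (so a half turn about z gives the same grasp; the last joint's range is limited). The gripper opens to 85 mm and grips with 20 to 120 N. Pads are 22 mm wide; open, the fingers measure 114 mm over their backs; the gripper's body (76 mm by 85 mm) begins 54 mm behind the grasp point. The pads swing forward as they close: fully open they stand 13 mm farther back than shut.
Start: joints at [1.097, 0.264, 1.604, -0, 1.274, -0.037], TCP at [0.286, 0.612, 0.231] pointing down, gripper open.
Joint ranges: [-2.63, 2.63], [-0.94, 2.18], [0.31, 2.57], [-1.31, 4.45], [0, 2.66], [-2.55, 2.55]. Speed limits (rad/s): [2.57, 2.57, 3.14, 3.14, 3.14, 3.14].

## Interface

Orientations are given as a rotation vector (axis times angle).
In Python, from workcell import read_state, read_camera, calibration, finish_job gives the robot as it stands.
- The arm moves only by the tool step_arm, never from a script. Its argument "commands" is a list of rows, each an object of numbers: "fingers": the gripper's target within -1 to 1 (shut at 1, half-way at 0, fully open at -1); "dx", "dy", "dz": the shift along the tool's x, y, z in m; "roll": the turn about the tool's z in degrees. In form: [{"fingers": .., "dx": .., "dy": .., "dz": .., "roll": ..}, ...]. A call has 1 to 8 rows; each row is the pose to reach, as a shift and turn from the pose commanded when the call began, along the tool's axes at that moment; what a row does not reach only later rows make up. A row lasts 1/8 s, in which the tool goes at most 62.5 mm and 10.7 degrees, less where a joint would pass 70% of its speed; a pose out of reach is approached as far as the arm can. A call with a gripper value outside its range is refused whole. The fingers move at their own pace and stop on an object; "squeeze" is the grip in N (left out, the last holds). Time passes only in rows, so rows that repeat a pose let the fingers close. It gives the time, the measured TCP pose, the force, the opening and the grip force at its end, in the units of the state.
- read_state(): the state, without advancing time (a new reading comes with each control period).
- read_camera(name): name is "scene" or "side" or "wrist"; returns (picture, depth): 420x560x3 uint8, blue, green, red; 420x560 float32, m along the optical axis (not along the pixel's ray), 0 where there is no reading.
- calibration(name): a dict with "intrinsics" (3x3 intrinsics, pixels), "world_to_cam" (4x4, takes a point from world to camera coordinates). Camera axes: x right, y up, looking along -z (the intrinsics and any distortion apply to the point x, -y, -z); pixel columns grow to the right and rows downward; lengths in m; the calibration is good to about 2 mm. A picture is of the moment at which its call begins: read the wrist's pose just before it. calibration takes no time and is no camera call; for the wrist camera it gives the pose at the moment of the call.
- finish_job(): hands the job in; it is judged then, once.
The state is a dict: "time": time; "q": joint angles; "joint_vel": joint speeds; "joint_torque": joint torques, N m; "tool_pos": TCP position; "tcp_rot": TCP orientation; "wrist_force": force on the tool from outside, world axes, zero at the start; "torque": the same for the moment, N m; "width": opening from 0.0 (shut) to 1.0 (fully open); "grip_force": force on a finger pad.
Only numpy, scipy, OpenCV 4.12 (cv2) and the standard library are available. Lean on these libraries where they do the work, as an engineer would, in place of code of your own. Each camera call takes 0.05 s, during which the arm holds its last target. There are 200 camera calls.

## Working session

There is one attempt and no reset: what is moved stays moved. The work goes in short steps, Python scripts to look and compute and a tool call to move; the robot and the scene stay as the last step left them, time stands still between calls to the robot, and variables do not carry over. Pictures are saved under pics/ and viewed, at most 10 in all, crops included, and the job is handed in when it is done.

Besides the shell and the picture viewer there is one more tool, called after "Call:" in YAML: its name, and indented under it one key for each argument. step_arm: Moves the arm, as the interface text tells. Its arguments: {"type":"object","properties":{"commands":{"type":"array","items":{"type":"object","properties":{"fingers":{"type":"number"},"dx":{"type":"number"},"dy":{"type":"number"},"dz":{"type":"number"},"roll":{"type":"number"}}}},"squeeze":{"type":"number"}},"required":["commands"]}

```bash
mkdir -p pics; ls; python3 - <<'E'
from workcell import *
import cv2,numpy as np
s=read_state();print({k:np.round(v,3).tolist() for k,v in s.items()})
for n in("scene","side"):
    c=calibration(n);print(n,{k:np.round(v,3).tolist() if not isinstance(v,str) else v for k,v in c.items()})
    p,d=read_camera(n);cv2.imwrite(f"pics/{n}0.png",p);np.savez(f"{n}0.npz",p=p,d=d)
E
```

```text
pics
{'time': 0.0, 'q': [1.097, 0.265, 1.605, -0.0, 1.274, -0.037], 'joint_vel': [-0.0, 0.0, -0.0, -0.0, 0.001, 0.0], 'joint_torque': [0.001, -51.512, -36.732, -0.0, 0.013, 0.0], 'tool_pos': [0.285, 0.611, 0.23], 'tcp_rot': [-0.681, -3.066, 0.003], 'wrist_force': [0.572, -0.052, 0.199], 'torque': [0.03, 0.01, -0.029], 'grip_force': 0.0, 'width': 1.001}
scene {'intrinsics': [[417.228, 0.0, 275.44], [0.0, 417.228, 210.141], [0.0, 0.0, 1.0]], 'world_to_cam': [[0.742, -0.67, 0.014, -0.295], [0.498, 0.566, 0.657, -0.355], [-0.448, -0.481, 0.754, -0.927], [0.0, 0.0, 0.0, 1.0]]}
side {'intrinsics': [[489.986, 0.0, 277.95], [0.0, 489.986, 200.642], [0.0, 0.0, 1.0]], 'world_to_cam': [[-0.911, -0.413, -0.015, 0.458], [0.192, -0.456, 0.869, -0.164], [-0.365, 0.789, 0.494, -1.075], [0.0, 0.0, 0.0, 1.0]]}
```

View pics/scene0.png

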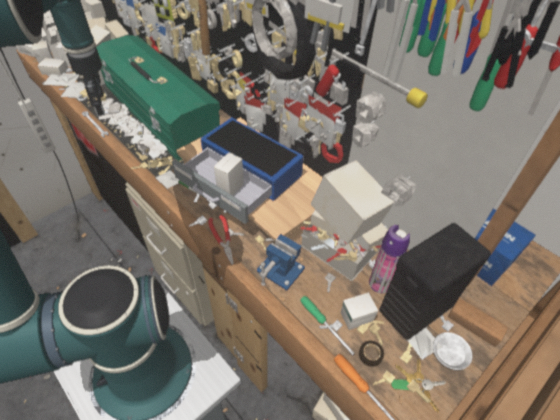

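View pics/side0.png

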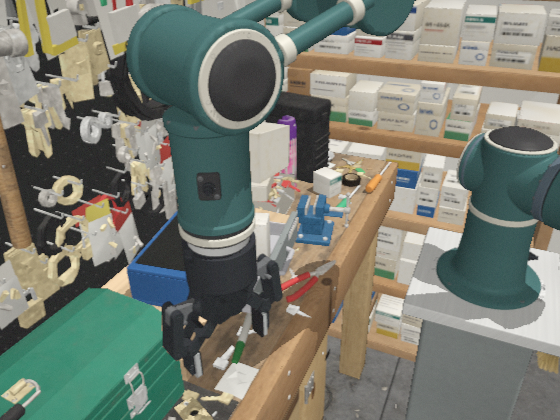

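The scene view shows the blue unit (around 250,155), the open grey drawer with its front panel at (178,175)–(265,215), and the white box standing at (228,172). The side view shows the arm hiding most of the drawer.

```bash
cat > h.py <<'E'
import numpy as np,cv2
from workcell import *
def cloud(d,c):
    K=np.array(c["intrinsics"]);T=np.linalg.inv(np.array(c["world_to_cam"]))
    v,u=np.mgrid[:d.shape[0],:d.shape[1]]
    X=np.stack([(u-K[0,2])/K[0,0]*d,-(v-K[1,2])/K[1,1]*d,-d],-1)
    P=X@T[:3,:3].T+T[:3,3];P[d<=0]=np.nan
    return P
def rect(pts):
    (c,s,a)=cv2.minAreaRect((pts*1000).astype(np.float32));return np.round(c,1),np.round(s,1),round(a,1)
E
python3 - <<'E'
from h import *
z=np.load("scene0.npz");P=cloud(z['d'],calibration("scene"));p=z['p']
print(calibration("scene").keys())
reg=np.zeros(z['d'].shape,bool);reg[110:225,165:310]=1
def layer(lo,hi,name):
    m=(reg&(P[...,2]>lo)&(P[...,2]<hi)).astype(np.uint8)
    m=cv2.morphologyEx(m,cv2.MORPH_OPEN,np.ones((2,2)))
    n,l,st,ce=cv2.connectedComponentsWithStats(m)
    for i in range(1,n):
        if st[i,4]>40: print(name,st[i],rect(P[l==i][:,:2]),np.round(np.median(P[l==i][:,2]),4))
layer(.146,.158,'top');layer(.177,.195,'box');layer(.134,.1455,'front');layer(.108,.122,'walls');layer(.08,.09,'floor')
hsv=cv2.cvtColor(p,cv2.COLOR_BGR2HSV)
crop=cv2.resize(p[110:230,160:320],None,fx=5,fy=5,interpolation=cv2.INTER_CUBIC);cv2.imwrite("pics/crop.png",crop)
E
```

```text
dict_keys(['intrinsics', 'world_to_cam'])
top [166 111  41  17 159] (array([498.3, 527.7]), array([ 29.7, 133.1]), 85.5) nan
top [ 202  119  101   64 2879] (array([580.9, 289.4]), array([190.3, 268. ]), 11.6) nan
top [216 168  28  15  86] (array([473.8, 251.6]), array([127.4,  40.6]), 18.3) nan
box [248 111  16   7  78] (array([646.5, 361.3]), array([26.9, 54.9]), 19.5) 0.1834
box [301 139  10  10  48] (array([660.5, 176. ]), array([80.8, 18.1]), 67.0) 0.1868
box [215 154  28  21 325] (array([458.3, 247.8]), array([95.5, 43.4]), 17.1) nan
front [168 111  46  20 144] (array([509.9, 516.8]), array([ 15.3, 158.6]), 84.4) 0.1352
front [295 149  13   9  46] (array([662.5, 178.1]), array([49.6, 38.3]), 66.8) 0.1409
front [273 159  32  27  94] (array([602.8, 158. ]), array([183.4,  22.9]), 18.0) 0.1324
front [173 161  75  49 456] (array([379.8, 256.7]), array([ 15.2, 269.6]), 10.3) nan
front [217 175  24  12  71] (array([435. , 227.3]), array([34.6, 66. ]), 69.2) 0.1353
walls [172 114  48  23 172] (array([585.8, 549. ]), array([289.5,  82. ]), 25.5) nan
walls [185 146  25  21  90] (array([433.7, 379. ]), array([129.7,  11.2]), 29.0) nan
walls [248 165  56  28 178] (array([580.6, 169.3]), array([ 94.4, 183.8]), 75.1) nan
walls [183 175  41  28 221] (array([nan, nan]), array([0., 0.]), 0.0) nan
walls [217 178  27  16  89] (array([447.3, 236. ]), array([105.7,  40.7]), 0.3) 0.1104
walls [249 194  16  15  47] (array([457.4, 146.4]), array([66.1,  4.2]), 11.4) 0.1065
floor [173 136  16   8  47] (array([463.6, 523.6]), array([ 9.3, 54.4]), 83.7) 0.0806
floor [192 157  28  29 363] (array([416.8, 330.5]), array([178.1,  76.1]), 52.6) nan
floor [234 177  32  29 429] (array([456.2, 194.2]), array([120.7, 100.5]), 12.8) nan
```

View pics/crop.png

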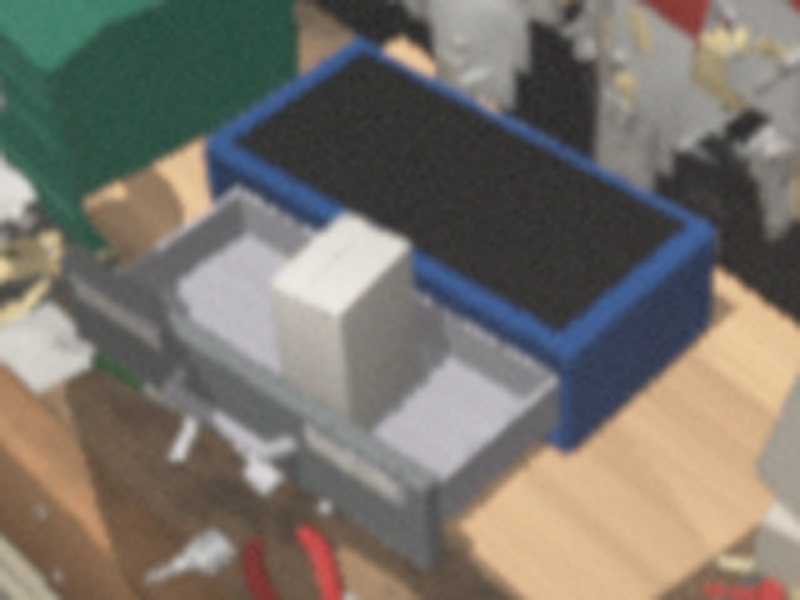

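The crop shows the unit's top corners at about (210,143), (362,43), (712,232) and (565,353). The front panel's top edge runs from (65,255) to (438,487). The box top's corners are at (345,213), (412,245), (342,312) and (273,282).

```bash
cat >> h.py <<'E'
def ray(uv,z,c):
    K=np.array(c["intrinsics"]);T=np.linalg.inv(np.array(c["world_to_cam"]))
    uv=np.atleast_2d(uv).astype(float)
    D=np.stack([(uv[:,0]-K[0,2])/K[0,0],-(uv[:,1]-K[1,2])/K[1,1],-np.ones(len(uv))],-1)@T[:3,:3].T
    o=T[:3,3];return o+D*((z-o[2])/D[:,2])[:,None]
E
python3 - <<'E'
from h import *
c=calibration("scene")
f=lambda L,z:ray([(160+(a+.5)/5-.5,110+(b+.5)/5-.5) for a,b in L],z,c)[:,:2]*1000
for n,L,z in (("unit",[(210,143),(362,43),(712,232),(565,353)],.152),("front",[(65,255),(438,487)],.142),("back/inner wall tops",[(240,188),(556,378)],.116),("box",[(345,213),(412,245),(342,312),(273,282)],.185)):
    q=f(L,z);e=np.roll(q,-1,0)-q
    print(n,np.round(q).tolist(),'len',np.round(np.hypot(*e.T)),'ang',np.round(np.degrees(np.arctan2(e[:,1],e[:,0])),1),'mid',np.round(q.mean(0),1))
z=np.load("scene0.npz");P=cloud(z['d'],c)
m=(P[...,2]>.18)&(P[...,2]<.19);m[:, :212]=0;m[:,245:]=0;m[:150]=0;m[180:]=0
b=P[m];print(len(b),rect(b[:,:2]),np.median(b[:,:2],0),np.median(b[:,2]))
from scipy.spatial.transform import Rotation as R
s=read_state();print(R.from_rotvec(s['tcp_rot']).as_matrix().round(3))
E
```

```text
unit [[471.0, 407.0], [597.0, 425.0], [638.0, 158.0], [511.0, 141.0]] len [127. 269. 128. 269.] ang [   7.9  -81.4 -172.2   98.6] mid [554.4 282.9]
front [[359.0, 391.0], [406.0, 119.0]] len [276. 276.] ang [-80.3  99.7] mid [382.5 255.2]
back/inner wall tops [[483.0, 400.0], [519.0, 157.0]] len [246. 246.] ang [-81.5  98.5] mid [500.9 278.4]
box [[471.0, 275.0], [482.0, 231.0], [422.0, 215.0], [409.0, 257.0]] len [45. 62. 44. 65.] ang [ -75.9 -164.8  107.6   16.6] mid [446.1 244.6]
280 (array([445.4, 246.5]), array([69.8, 47.3]), 17.4) [0.44366345 0.24635506] 0.18221905987254172
[[-0.906  0.423 -0.001]
 [ 0.423  0.906 -0.002]
 [ 0.    -0.002 -1.   ]]
```

Call:
step_arm:
  commands:
    - {"fingers": -1,"dx": -0.02,"dy": -0.018,"dz": -0.01,"roll": -4}
    - {"fingers": -1,"dx": -0.06,"dy": -0.053,"dz": -0.02,"roll": -10}
    - {"fingers": -1,"dx": -0.105,"dy": -0.092,"dz": -0.02,"roll": -17}
    - {"fingers": -1,"dx": -0.15,"dy": -0.132,"dz": -0.02,"roll": -24}
    - {"fingers": -1,"dx": -0.2,"dy": -0.175,"dz": -0.02,"roll": -30}
    - {"fingers": -1,"dx": -0.245,"dy": -0.215,"dz": -0.02,"roll": -36}
    - {"fingers": -1,"dx": -0.28,"dy": -0.245,"dz": -0.02,"roll": -40}
    - {"fingers": -1,"dx": -0.3,"dy": -0.263,"dz": -0.02,"roll": -42}

```text
time: 1.1
tool_pos: [0.4465, 0.244, 0.2509]
tcp_rot: [0.462, -3.107, 0.001]
wrist_force: [0.5, -0.1, -0.4]
width: 1.006
grip_force: 0.0
```

Call:
step_arm:
  commands:
    - {"fingers": -1}
    - {"fingers": -1}

```text
invalid input
```

```bash
python3 - <<'E'
from h import *
from scipy.spatial.transform import Rotation as R
s=read_state();print(s['time'],s['tool_pos'],R.from_rotvec(s['tcp_rot']).as_matrix().round(3),s['q'])
c=calibration("wrist");p,d=read_camera("wrist");cv2.imwrite("pics/w1.png",p);P=cloud(d,c);np.savez("w1.npz",P=P,p=p)
p2,_=read_camera("side");cv2.imwrite("pics/s1.png",p2)
m=(P[...,2]>.178)&(P[...,2]<.192)
n,l,st,ce=cv2.connectedComponentsWithStats(m.astype(np.uint8))
for i in range(1,n):
    if st[i,4]>300: print(st[i],rect(P[l==i][:,:2]),np.median(P[l==i],0))
E
```

```text
1.1 [0.4465033  0.2439911  0.25087318] [[-0.957 -0.291 -0.   ]
 [-0.291  0.957 -0.001]
 [ 0.001 -0.    -1.   ]] [ 4.51419355e-01 -6.53417214e-02  1.92777382e+00 -4.01633993e-04
  1.27985783e+00 -1.41477534e+00]
[ 252  169   78  109 7962] (array([444.7, 248.5]), array([67.9, 45.1]), 16.4) [0.44186718 0.24800663 0.18454335]
```

View pics/w1.png

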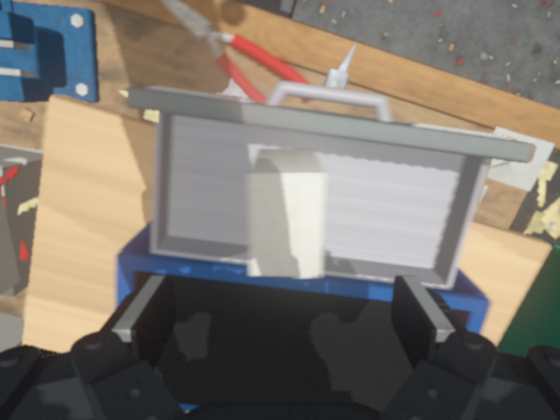

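The wrist view shows the whole drawer, with the box top at about (287,225). The handle is at (330,95), and the floor right of the box (+y) is free. Next I'll measure the drawer from this cloud.

```bash
python3 - <<'E'
from h import *
P=np.load("w1.npz")['P']
for n,lo,hi in(("front",.136,.147),("walls",.112,.12),("floor",.08,.089),("handle",.104,.119),("utop",.148,.156)):
    m=((P[...,2]>lo)&(P[...,2]<hi)).astype(np.uint8)
    if n=="handle": m[108:]=0
    k,l,st,ce=cv2.connectedComponentsWithStats(m)
    for i in range(1,k):
        if st[i,4]>250: print(n,st[i],rect(P[l==i][:,:2]),np.median(P[l==i],0).round(4))
E
```

```text
front [ 128   86  409   78 9206] (array([381.6, 261.8]), array([ 15.9, 275.1]), 9.0) [0.3829 0.2571 0.1424]
front [122 246 131  23 326] (array([505.2, 188.9]), array([ 3.8, 96.5]), 9.0) [0.5058 0.1797 0.1449]
walls [ 269   81  127   42 1892] (array([366.7, 259.4]), array([17.9, 93.2]), 9.0) [0.3638 0.2579 0.115 ]
walls [ 154  112   99  153 1566] (array([459.9, 188.4]), array([111.9,  80.8]), 9.1) [0.4982 0.1564 0.1164]
walls [ 419  158   74  132 1200] (array([428.7, 384.4]), array([112.3,  28.9]), 5.3) [0.4315 0.3914 0.1161]
walls [325 268  70  15 445] (array([492.5, 325.2]), array([ 4.8, 58.8]), 9.0) [0.4921 0.3247 0.1162]
floor [ 17  14  12  36 272] (array([389. ,  20.4]), array([ 7.5, 24.9]), 86.9) [0.3877 0.0207 0.0846]
floor [  169   114   300   157 26604] (array([446.4, 272.3]), array([106.2, 243.4]), 9.0) [0.4385 0.2961 0.0848]
floor [  0 196  20  90 605] (array([567.2,  22.6]), array([84.6,  2.7]), 15.8) [0.5699 0.0233 0.0841]
floor [518 291  42  66 542] (array([505.5, 522.7]), array([ 3.5, 75.8]), 86.6) [0.5045 0.5226 0.0842]
handle [ 269   81  123   27 1779] (array([363.5, 255.4]), array([17.5, 88.9]), 16.4) [0.3636 0.2532 0.1149]
utop [  118   253   296   160 29800] (array([559.7, 265.9]), array([135.6, 231.9]), 9.0) [0.5397 0.2646 0.1527]
utop [ 440  293   54   43 1228] (array([485. , 398.2]), array([30.6, 42.2]), 6.8) [0.4798 0.4033 0.1508]
```

Call:
step_arm:
  commands:
    - {"fingers": -1,"dx": 0,"dy": 0.005,"dz": 0.03,"roll": 0}
    - {"fingers": -1,"dx": 0,"dy": 0.005,"dz": 0.07,"roll": 0}
    - {"fingers": -1,"dx": 0,"dy": 0.005,"dz": 0.098,"roll": 0}
    - {"fingers": -1,"dx": 0,"dy": 0.005,"dz": 0.104,"roll": 0}
    - {"fingers": 0.3,"dx": 0,"dy": 0.005,"dz": 0.104,"roll": 0}
    - {"fingers": 0.5,"dx": 0,"dy": 0.005,"dz": 0.104,"roll": 0}
    - {"fingers": 0.5,"dx": 0,"dy": 0.005,"dz": 0.104,"roll": 0}
    - {"fingers": 0.5,"dx": 0,"dy": 0.005,"dz": 0.104,"roll": 0}
  squeeze: 20

```text
time: 2.2
tool_pos: [0.446, 0.2515, 0.1491]
tcp_rot: [-0.463, 3.104, 0.001]
wrist_force: [-0.2, -1.4, 6.5]
width: 0.534
grip_force: 21.9
```

Call:
step_arm:
  commands:
    - {"fingers": 0.5,"dx": 0,"dy": 0,"dz": -0.005,"roll": 0}
    - {"fingers": 0.5,"dx": -0.002,"dy": 0,"dz": -0.005,"roll": 4}
    - {"fingers": 0.5,"dx": -0.005,"dy": 0,"dz": -0.005,"roll": 8}
    - {"fingers": 0.5,"dx": -0.005,"dy": 0,"dz": -0.005,"roll": 8}
    - {"fingers": 0.5,"dx": -0.005,"dy": 0,"dz": -0.003,"roll": 8}
    - {"fingers": 0.5,"dx": -0.005,"dy": 0,"dz": -0.001,"roll": 8}

```text
time: 2.95
tool_pos: [0.4496, 0.2524, 0.1489]
tcp_rot: [-0.247, 3.132, -0.001]
wrist_force: [-1.4, -3.1, 7.3]
width: 0.531
grip_force: 19.3
```

Call:
step_arm:
  commands:
    - {"fingers": 0,"dx": 0,"dy": 0,"dz": 0,"roll": 0}
    - {"fingers": -0.6,"dx": 0,"dy": 0,"dz": 0,"roll": 0}
    - {"fingers": -1,"dx": 0,"dy": 0,"dz": -0.01,"roll": 0}
    - {"fingers": -1,"dx": 0,"dy": 0,"dz": -0.045,"roll": 0}
    - {"fingers": -1,"dx": 0,"dy": 0,"dz": -0.08,"roll": 0}
    - {"fingers": -1,"dx": 0,"dy": 0,"dz": -0.1,"roll": 0}
    - {"fingers": -1,"dx": 0,"dy": 0,"dz": -0.1,"roll": 0}

```text
time: 3.82
tool_pos: [0.4509, 0.2536, 0.2512]
tcp_rot: [-0.246, 3.127, 0.004]
wrist_force: [-0.1, -0.7, -1.1]
width: 1.001
grip_force: 0.0
```

```bash
cat > m.py <<'E'
from h import *
from scipy.spatial.transform import Rotation as R
import sys
s=read_state();M=R.from_rotvec(s['tcp_rot']).as_matrix();print(round(s['time'],2),s['tool_pos'].round(4),'tooly deg',np.degrees(np.arctan2(M[1,1],M[0,1])).round(1),s['wrist_force'].round(1),s['q'].round(2))
c=calibration("wrist");p,d=read_camera("wrist");cv2.imwrite(f"pics/{sys.argv[1]}.png",p);P=cloud(d,c)
for n,lo,hi in(("box",.178,.192),("lying",.123,.133),("front",.136,.147),("floor",.08,.089)):
    m=((P[...,2]>lo)&(P[...,2]<hi)).astype(np.uint8)
    k,l,st,ce=cv2.connectedComponentsWithStats(m)
    for i in range(1,k):
        if st[i,4]>1500: print(n,st[i],rect(P[l==i][:,:2]),np.median(P[l==i],0).round(4))
E
python3 m.py w2
```

```text
3.83 [0.4509 0.2536 0.2512] tooly deg 99.0 [-0.1 -0.7 -1.1] [ 0.46 -0.05  1.92  0.    1.27 -1.26]
box [ 238  163   78  110 8041] (array([448.1, 249.9]), array([68.1, 45.2]), 8.7) [0.445  0.2499 0.1846]
front [ 101   97  420   25 9575] (array([382.8, 262. ]), array([ 15.4, 275.5]), 9.0) [0.3834 0.2623 0.1424]
floor [  155   122   302   123 27716] (array([447.3, 272.5]), array([106.3, 243.6]), 9.0) [0.4382 0.2975 0.0848]
```

Call:
step_arm:
  commands:
    - {"fingers": 0,"dx": 0.003,"dy": -0.03,"dz": 0,"roll": 0}
    - {"fingers": 1,"dx": 0.003,"dy": -0.062,"dz": 0,"roll": 0}
    - {"fingers": 1,"dx": 0.003,"dy": -0.065,"dz": 0.0,"roll": 0}
    - {"fingers": 1,"dx": 0.003,"dy": -0.065,"dz": 0.03,"roll": 0}
    - {"fingers": 1,"dx": 0.003,"dy": -0.065,"dz": 0.065,"roll": 0}
    - {"fingers": 1,"dx": 0.003,"dy": -0.065,"dz": 0.079,"roll": 0}
    - {"fingers": 1,"dx": 0.003,"dy": -0.065,"dz": 0.079,"roll": 0}

```text
time: 4.75
tool_pos: [0.4555, 0.188, 0.1678]
tcp_rot: [0.246, -3.129, 0.001]
wrist_force: [-0.4, 0.0, 0.1]
width: -0.001
grip_force: 0.0
```

Call:
step_arm:
  commands:
    - {"fingers": 1,"dx": 0,"dy": 0.008,"dz": 0,"roll": 0}
    - {"fingers": 1,"dx": 0,"dy": 0.016,"dz": 0,"roll": 0}
    - {"fingers": 1,"dx": 0,"dy": 0.022,"dz": 0,"roll": 0}
    - {"fingers": 1,"dx": 0,"dy": 0.027,"dz": 0,"roll": 0}
    - {"fingers": 1,"dx": 0,"dy": 0.032,"dz": 0,"roll": 0}
    - {"fingers": 1,"dx": 0,"dy": 0.037,"dz": 0,"roll": 0}
    - {"fingers": 1,"dx": 0,"dy": 0.042,"dz": 0,"roll": 0}

```text
time: 5.62
tool_pos: [0.45, 0.2297, 0.1693]
tcp_rot: [0.246, -3.132, 0.0]
wrist_force: [0.4, 0.1, 0.3]
width: 0.002
grip_force: 0.4
```

```bash
python3 m.py w3; python3 -c "
from h import *
p,d=read_camera('side');q=read_camera('scene')[0]
a=cv2.resize(q[110:230,160:320],(560,420));cv2.imwrite('pics/s3.png',a)"
```

```text
5.62 [0.45   0.2297 0.1693] tooly deg 99.0 [0.4 0.1 0.3] [ 0.42 -0.01  2.03 -0.    1.12 -1.3 ]
box [  247   214   199   127 13965] (array([430.1, 257.6]), array([77.6, 49.9]), 81.4) [0.4316 0.262  0.1864]
front [   70   109   490    37 15973] (array([386.7, 236.1]), array([ 15.9, 223.4]), 9.1) [0.3874 0.233  0.1424]
floor [  150   145   406   155 38592] (array([448.6, 272.9]), array([104.3, 244.3]), 9.0) [0.4338 0.2678 0.0848]
```

View pics/s3.png

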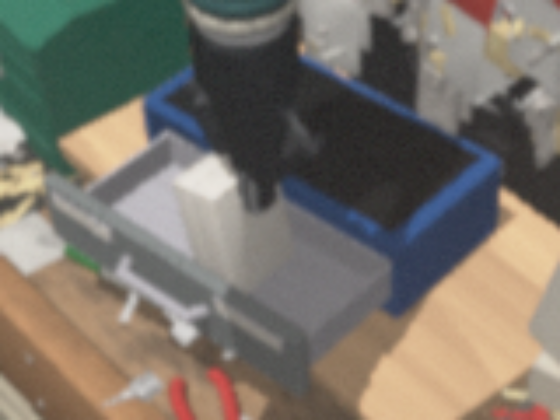

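The box is tilting about its left (+y) bottom edge as intended, with its top at (210,180) and its base at (235,265). I'll keep pushing slowly.

Call:
step_arm:
  commands:
    - {"fingers": 1,"dx": 0,"dy": 0.005,"dz": 0,"roll": 0}
    - {"fingers": 1,"dx": 0,"dy": 0.01,"dz": 0,"roll": 0}
    - {"fingers": 1,"dx": 0,"dy": 0.014,"dz": 0,"roll": 0}
    - {"fingers": 1,"dx": 0,"dy": 0.018,"dz": 0,"roll": 0}
    - {"fingers": 1,"dx": 0,"dy": 0.022,"dz": 0,"roll": 0}
    - {"fingers": 1,"dx": 0,"dy": 0.026,"dz": 0,"roll": 0}
    - {"fingers": 1,"dx": 0,"dy": 0.03,"dz": 0,"roll": 0}
    - {"fingers": 1,"dx": 0,"dy": 0.033,"dz": 0,"roll": 0}

```text
time: 6.78
tool_pos: [0.4449, 0.2623, 0.1693]
tcp_rot: [0.246, -3.132, 0.0]
wrist_force: [0.1, 0.8, 0.1]
width: 0.0
grip_force: 0.0
```

```bash
python3 m.py w4
```

```text
6.78 [0.4449 0.2623 0.1693] tooly deg 99.0 [0.1 0.8 0.1] [ 0.48  0.01  2.01  0.    1.12 -1.24]
lying [  301   183   197   120 21219] (array([436.9, 322. ]), array([66.9, 99.3]), 8.6) [0.4327 0.3221 0.1298]
front [    0   110   560    36 18595] (array([384.3, 252.2]), array([ 15.8, 255.7]), 9.0) [0.3847 0.252  0.1424]
floor [   95   145   406   155 32620] (array([448.6, 272.5]), array([104. , 244.3]), 9.1) [0.4425 0.2191 0.0848]
```

The box lies flat: its top is at z 0.130 and it sits square in the drawer. Next I move in front of the handle.

Call:
step_arm:
  commands:
    - {"fingers": 1,"dx": 0.01,"dy": 0,"dz": -0.015,"roll": 0}
    - {"fingers": 1,"dx": 0.05,"dy": 0.01,"dz": -0.02,"roll": 0}
    - {"fingers": 1,"dx": 0.095,"dy": 0.01,"dz": -0.02,"roll": 0}
    - {"fingers": 1,"dx": 0.122,"dy": 0.01,"dz": -0.02,"roll": 0}
    - {"fingers": 1,"dx": 0.125,"dy": 0.01,"dz": 0.0,"roll": 0}
    - {"fingers": 1,"dx": 0.125,"dy": 0.01,"dz": 0.035,"roll": 0}
    - {"fingers": 1,"dx": 0.125,"dy": 0.01,"dz": 0.064,"roll": 0}
    - {"fingers": 1,"dx": 0.125,"dy": 0.01,"dz": 0.069,"roll": 0}

```text
time: 7.82
tool_pos: [0.3183, 0.2514, 0.0992]
tcp_rot: [0.246, -3.129, 0.003]
wrist_force: [0.2, -0.5, 0.1]
width: 0.001
grip_force: 0.0
```

```bash
python3 m.py w5; python3 -c "
from h import *
q=read_camera('scene')[0]
cv2.imwrite('pics/s5.png',cv2.resize(q[110:230,160:320],(560,420)))"
```

```text
7.83 [0.3183 0.2514 0.0992] tooly deg 99.0 [ 0.2 -0.5  0.1] [ 0.61 -0.13  2.28 -0.    0.99 -1.12]
box [ 177  380  214   40 5469] (array([304.2, 250.2]), array([10.2, 45.5]), 9.9) [0.3021 0.2505 0.1822]
box [   0  399  105   21 1574] (array([313.9, 202.5]), array([19.5,  5.5]), 89.0) [0.3135 0.2033 0.1803]
box [ 465  399   95   21 1506] (array([298.4, 298.6]), array([ 5.7, 18.9]), 19.8) [0.2984 0.2976 0.1801]
front [ 237  301   95   82 1924] (array([312.9, 248.3]), array([25.1, 28.1]), 72.1) [0.3074 0.2523 0.1421]
```

View pics/s5.png

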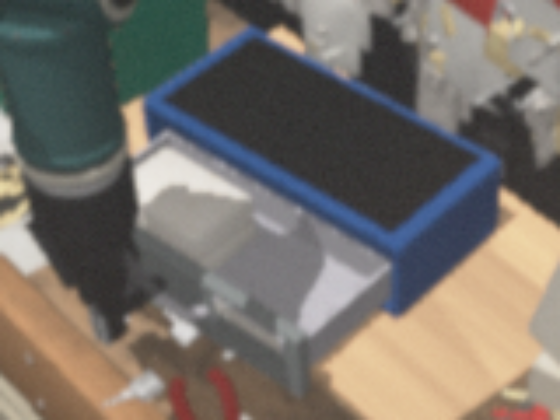

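The box lies flat at the left of the drawer (190,210), with the fingertips at (105,325) in front of the handle. I'll approach and push gently.

Call:
step_arm:
  commands:
    - {"fingers": 1,"dx": -0.008,"dy": 0,"dz": 0,"roll": 0}
    - {"fingers": 1,"dx": -0.018,"dy": 0,"dz": 0,"roll": 0}
    - {"fingers": 1,"dx": -0.023,"dy": 0,"dz": 0,"roll": 0}
    - {"fingers": 1,"dx": -0.026,"dy": 0,"dz": 0,"roll": 0}
    - {"fingers": 1,"dx": -0.029,"dy": 0,"dz": 0,"roll": 0}
    - {"fingers": 1,"dx": -0.032,"dy": 0,"dz": 0,"roll": 0}
    - {"fingers": 1,"dx": -0.035,"dy": 0,"dz": 0,"roll": 0}
    - {"fingers": 1,"dx": -0.038,"dy": 0,"dz": 0,"roll": 0}

```text
time: 8.93
tool_pos: [0.3573, 0.2582, 0.1001]
tcp_rot: [0.246, -3.131, 0.001]
wrist_force: [-1.2, -0.5, -0.2]
width: 0.005
grip_force: 0.8
```

Call:
step_arm:
  commands:
    - {"fingers": 1,"dx": -0.004,"dy": 0,"dz": 0,"roll": 0}
    - {"fingers": 1,"dx": -0.009,"dy": 0,"dz": 0,"roll": 0}
    - {"fingers": 1,"dx": -0.014,"dy": 0,"dz": 0,"roll": 0}
    - {"fingers": 1,"dx": -0.019,"dy": 0,"dz": 0,"roll": 0}
    - {"fingers": 1,"dx": -0.024,"dy": 0,"dz": 0,"roll": 0}
    - {"fingers": 1,"dx": -0.029,"dy": 0,"dz": 0,"roll": 0}
    - {"fingers": 1,"dx": -0.034,"dy": 0,"dz": 0,"roll": 0}
    - {"fingers": 1,"dx": -0.038,"dy": 0,"dz": 0,"roll": 0}

```text
time: 9.93
tool_pos: [0.3952, 0.2643, 0.1002]
tcp_rot: [0.246, -3.132, 0.0]
wrist_force: [-1.9, -1.7, -0.9]
width: 0.002
grip_force: 0.9
```

```bash
python3 -c "
from h import *
q=read_camera('scene')[0]
cv2.imwrite('pics/s6.png',cv2.resize(q[110:230,160:320],(560,420)))"
```

```text
(no output)
```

View pics/s6.png

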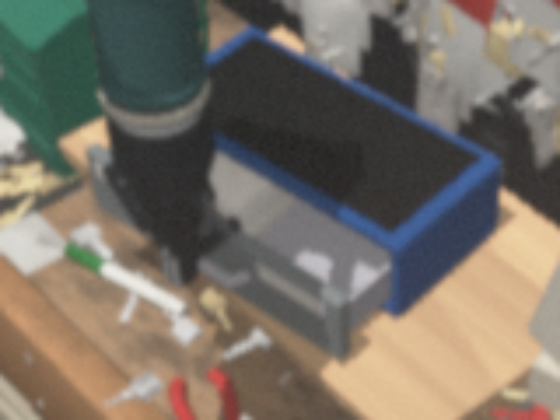

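The drawer is about half in and the box is passing under the top edge, with about 2 N of force on the wrist. I'll carry on.

Call:
step_arm:
  commands:
    - {"fingers": 1,"dx": -0.004,"dy": 0,"dz": 0,"roll": 0}
    - {"fingers": 1,"dx": -0.008,"dy": 0,"dz": 0,"roll": 0}
    - {"fingers": 1,"dx": -0.012,"dy": 0,"dz": 0,"roll": 0}
    - {"fingers": 1,"dx": -0.016,"dy": 0,"dz": 0,"roll": 0}
    - {"fingers": 1,"dx": -0.019,"dy": 0,"dz": 0,"roll": 0}
    - {"fingers": 1,"dx": -0.022,"dy": 0,"dz": 0,"roll": 0}
    - {"fingers": 1,"dx": -0.025,"dy": 0,"dz": 0,"roll": 0}
    - {"fingers": 1,"dx": -0.028,"dy": 0,"dz": 0,"roll": 0}

```text
time: 10.98
tool_pos: [0.4229, 0.2688, 0.1004]
tcp_rot: [-0.246, 3.132, 0.0]
wrist_force: [-1.3, 0.3, 1.8]
width: 0.002
grip_force: 0.8
```

Call:
step_arm:
  commands:
    - {"fingers": 1,"dx": -0.002,"dy": 0,"dz": 0,"roll": 0}
    - {"fingers": 1,"dx": -0.004,"dy": 0,"dz": 0,"roll": 0}
    - {"fingers": 1,"dx": -0.006,"dy": 0,"dz": 0,"roll": 0}
    - {"fingers": 1,"dx": -0.008,"dy": 0,"dz": 0,"roll": 0}

```text
time: 11.48
tool_pos: [0.4306, 0.27, 0.1003]
tcp_rot: [-0.246, 3.132, 0.0]
wrist_force: [-2.1, -0.4, 1.3]
width: 0.004
grip_force: 0.8
```

Call:
step_arm:
  commands:
    - {"fingers": 1,"dx": -0.002,"dy": 0,"dz": 0,"roll": 0}
    - {"fingers": 1,"dx": -0.004,"dy": 0,"dz": 0,"roll": 0}
    - {"fingers": 1,"dx": -0.006,"dy": 0,"dz": 0,"roll": 0}

```text
time: 11.85
tool_pos: [0.434, 0.2704, 0.1001]
tcp_rot: [0.245, -3.126, 0.001]
wrist_force: [-12.0, -0.4, 9.4]
width: -0.001
grip_force: 6.2
```

Call:
step_arm:
  commands:
    - {"fingers": 1,"dx": -0.002,"dy": 0,"dz": 0,"roll": 0}
    - {"fingers": 1,"dx": -0.004,"dy": 0,"dz": 0,"roll": 0}

```text
time: 12.1
tool_pos: [0.4374, 0.271, 0.1002]
tcp_rot: [0.245, -3.125, 0.002]
wrist_force: [-10.6, -1.2, 9.0]
width: 0.002
grip_force: 5.3
```

Call:
step_arm:
  commands:
    - {"fingers": 1,"dx": -0.002,"dy": 0,"dz": 0,"roll": 0}
    - {"fingers": 1,"dx": -0.004,"dy": 0,"dz": 0,"roll": 0}

```text
time: 12.35
tool_pos: [0.4443, 0.2721, 0.1003]
tcp_rot: [-0.246, 3.132, -0.0]
wrist_force: [0.7, -0.3, -0.3]
width: -0.004
grip_force: 0.0
```

Call:
step_arm:
  commands:
    - {"fingers": 1,"dx": -0.001,"dy": 0,"dz": 0,"roll": 0}
    - {"fingers": 1,"dx": -0.002,"dy": 0,"dz": 0,"roll": 0}
    - {"fingers": 1,"dx": -0.003,"dy": 0,"dz": 0,"roll": 0}

```text
time: 12.72
tool_pos: [0.4476, 0.2725, 0.1002]
tcp_rot: [-0.246, 3.132, -0.0]
wrist_force: [-0.3, -1.2, -0.6]
width: -0.001
grip_force: 0.0
```

```bash
python3 -c "
from h import *
q=read_camera('scene')[0]
cv2.imwrite('pics/s7.png',cv2.resize(q[110:230,160:320],(560,420)))"
```

```text
(no output)
```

View pics/s7.png

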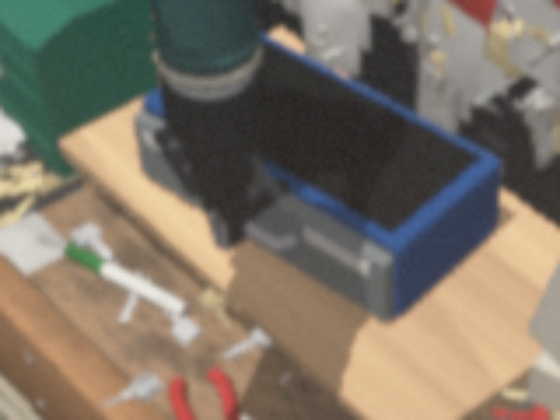

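The drawer front now sits against the unit. I'll back off, lift and check.

Call:
step_arm:
  commands:
    - {"fingers": 1,"dx": 0.015,"dy": 0,"dz": 0,"roll": 0}
    - {"fingers": 1,"dx": 0.045,"dy": 0,"dz": 0,"roll": 0}
    - {"fingers": 1,"dx": 0.06,"dy": 0,"dz": -0.02,"roll": 0}
    - {"fingers": 1,"dx": 0.06,"dy": 0,"dz": -0.07,"roll": 0}
    - {"fingers": 1,"dx": 0.06,"dy": 0,"dz": -0.12,"roll": 0}
    - {"fingers": 1,"dx": 0.06,"dy": 0,"dz": -0.16,"roll": 0}
    - {"fingers": 1,"dx": 0.05,"dy": 0,"dz": -0.17,"roll": 0}
    - {"fingers": 1,"dx": 0.05,"dy": 0,"dz": -0.17,"roll": 0}

```text
time: 13.78
tool_pos: [0.3981, 0.2648, 0.2702]
tcp_rot: [-0.245, 3.131, 0.0]
wrist_force: [0.2, -0.3, -0.5]
width: 0.002
grip_force: 0.0
```

```bash
python3 m.py w8; python3 -c "
from h import *
q=read_camera('scene')[0]
cv2.imwrite('pics/s8.png',q)"
```

```text
13.78 [0.3981 0.2648 0.2702] tooly deg 99.0 [ 0.2 -0.3 -0.5] [ 0.53 -0.14  1.96 -0.    1.32 -1.19]
front [ 113  286  134   26 2691] (array([496. , 194.4]), array([ 19. , 110.8]), 10.4) [0.4946 0.1941 0.1425]
front [ 321  286  130   26 2617] (array([469.4, 362.9]), array([ 19.9, 107.5]), 7.3) [0.4683 0.3629 0.1424]
```

View pics/w8.png

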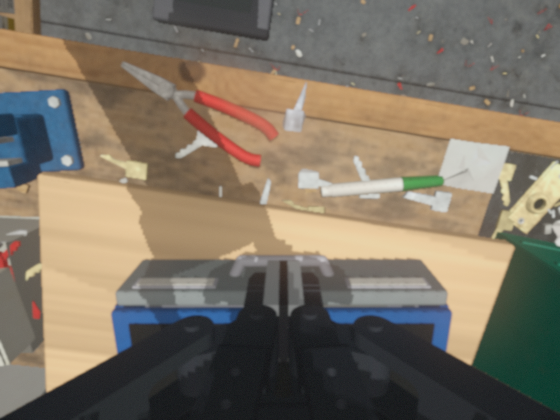

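The drawer front is square and flush against the unit. It has travelled about 102 mm, and the pliers and pen look undisturbed.

```bash
python3 -c "
from workcell import *
print(finish_job())"
```

```text
the job is handed in; nothing more can be done
None
```

The job is handed in: the white box lies flat on its broad side in the drawer, and the drawer went in past its catch and looks fully home. It took about 14 s, and the pliers and pen look undisturbed; I didn't re-check the carton or screwdriver, but the arm didn't go near them.

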